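Press the tight lid of a tea tin home with a ratchet clamp, then release the clamp

ROBOT

A 7-joint arm with a two-finger parallel gripper is mounted at the origin on a cart in front of the work surface, level with it; the furniture and walls round the work are solid. World frame = base frame: x ahead of the robot, y to its left, z up, the work surface at z = 0. Lengths are in m, angles in rad, forces in N, time in s.
With the tool pointing down it reaches from about 0.35 to 0.9 m from the base axis. Payload 8.1 kg.
Tool frame: the origin (TCP) lies midway between the tips of the shut fingers; the grasp point (between the pads) lies 19 mm behind it; z points along the fingers, y is the line along which they close (so a half turn about z gives the same grasp; the last joint's range is limited). The gripper opens to 92 mm and grips with 3 to 60 N. Pads are 19 mm wide; open, the fingers measure 130 mm over their backs; the gripper's body (75 mm by 190 mm) begins 47 mm behind the grasp point.
Start: joints at [1.06, 0.434, 0.025, 1.573, -0.012, 1.134, -0.075], TCP at [0.248, -0.574, 0.227] pointing down, gripper open.
Joint ranges: [-2.62, 2.62], [-0.44, 2.09], [-1.27, 1.32], [0.08, 2.57], [-1.32, 4.46], [0.12, 2], [-2.74, 2.74]. Speed limits (rad/s): [2.22, 2.22, 3.01, 3.01, 3.14, 3.14, 3.14].

INTERFACE

Orientations are given as a rotation vector (axis times angle).
In Python, from cell import observe, get_image, camera_model, sign_off, recognise, silhouettes gives the robot as it stands.
- The arm moves only by the tool apply_moves, never from a script. Its argument "motion" is a list of rows, each an object of numbers: "x", "y", "z": the shift along the world's x, y, z in cm; "yaw": the turn about the world's z in degrees; "hand": the opening, from -1 (shut) to 1 (fully open), so that 0 is half open. In form: [{"x": .., "y": .., "z": .., "yaw": .., "hand": ..}, ...]. A call has 1 to 10 rows; each row is the pose to reach, as a shift and turn from the pose commanded when the call began; what a row does not reach only later rows make up. A row lasts 1/8 s, in which the tool goes at most 62.5 mm and 10.7 degrees, less where a joint would pass 70% of its speed; a pose out of reach is approached as far as the arm can. A call with a gripper value outside its range is refused whole. The fingers move at their own pace and stop on an object; "newtons" is the grip in N (left out, the last holds). Time passes only in rows, so rows that repeat a pose let the fingers close. It gives the time, the measured TCP pose, the force, the opening and the grip force at its end, in the units of the state.
- observe(): the state, without advancing time (a new reading comes with each control period).
- get_image(name): name is "scene" or "top" or "wrist"; returns the picture (480x640x3 uint8, blue, green, red); there is no depth.
- camera_model(name): a dict with "camera_matrix" (3x3 intrinsics, pixels), "T" (4x4, takes a point from camera to world coordinates). Camera axes: x right, y up, looking along -z (the intrinsics and any distortion apply to the point x, -y, -z); pixel columns grow to the right and rows downward; lengths in m; the calibration is good to about 2 mm. A picture is of the moment at which its call begins: read the wrist's pose just before it. camera_model takes no time and is no camera call; for the wrist camera it gives the pose at the moment of the call.
- sign_off(): hands the job in; it is judged then, once.
Trained networks look in the newest picture that a camera, given by its name, has taken for a name from the list of things; names that differ only in an ending like _2 or _b are one class to them, and where a whole thing is asked for, a point or a joint stands for the part that bears it (a point fixed in the world has none). Each returns a list of dicts, best first, with "p" (0 to 1); they miss things now and then, are a little off and sometimes report something else, mostly with a low value. They report only what shows in the picture. A call takes as long as a camera call. They do not tell look-alikes from the thing itself.
- recognise(query, camera): "rect" ([left, top, right, bottom] in pixels, round what is visible of it).
- silhouettes(query, camera): "mask" (480x640 bool, what is visible of it) and "rect" ([left, top, right, bottom] in pixels, round what is visible of it).
The state is a dict: "clock": time; "joints": joint angles; "dq": joint speeds; "joint_efforts": joint torques, N m; "position": TCP position; "ee_rot": TCP orientation; "force": force on the tool from outside, world axes, zero at the start; "ft_torque": the same for the moment, N m; "width": opening from 0.0 (shut) to 1.0 (fully open); "gripper_force": force on a finger pad.
Only numpy, scipy, OpenCV 4.12 (cv2) and the standard library are available. Lean on these libraries where they do the work, as an engineer would, in place of code of your own. Each camera call takes 0.05 s, during which the arm holds its last target. There are 200 camera calls.

TASK

Press the tight wooden lid of the tea tin fully home with the ratchet clamp: pump the clamp's long trigger down and let it up again until the jaw has pushed the lid all the way in, which you feel as the trigger going stiff part-way down. Then press the clamp's release tab and keep it down until the jaw has sprung all the way back. Do not force the trigger or the tab against a stop, since the tin dents easily; touch only the trigger and the tab, and leave the tin lying in the clamp and the other things where they are.

Things in the scene. Friction and masses are not known exactly. Their poses are not given: they have to be found in the camera images.
- clamp: Ratchet clamp bolted to the worktop: grey plate 374 x 86 x 12 mm (x -98 to +276 mm), toothed steel bar along its middle. Origin on the plate's underside, on the centre line; x along the clamp, the way the jaw advances; z up. Along x: trigger pad -137 mm, pivot cheeks -40 mm (102 mm high), release tab +62 mm, jaw from +102 mm, tin +182 mm, end stop from +227 mm.
- trigger_pad (a point): Centre of the top of the trigger's black pad (44 mm along x, 42 wide), about 121 mm up, on a lever 100 mm from its pivot. A full pump presses it about 35 mm down, onto a rubber buffer (2 N per mm); only then is the next tooth caught. A spring lifts it; let it rise fully. 1 to 3 N for the first 17 mm, then 3 to 5 N while the jaw runs free, 5 to 8 N while the lid slides.
- trigger_pivot (a point): Trigger's pivot axis, 90 mm up. A trigger force that stays above 8 N with the hand still is a stop: the buffer or, if met over 4 mm sooner than in the first pump (which always runs to the buffer), the lid being home. Let off at 12 to 14 N. A jerk that eases off is only the lid breaking loose: press on. Lid home: over 18 N dents the tin; over 25 N is too much for the clamp.
- release_pad (a point): Centre of the top of the release tab (black, 28 mm along x, 36 wide), about 70 mm up. Pressed down (2 to 4 N) it lifts the holding pawl, with a small jerk as the teeth let go; free from 5 mm down, firm stop at about 9 mm, where 8 N is enough. A spring lifts it back. Only while it is held down and the trigger is up does the jaw spring back, in about half a second.
- jaw: Moving jaw: plate 46 x 48 x 10 mm with a rubber face, on the front end of the toothed bar. Origin at the centre of its face, 42 mm up, x forward. Fully back at x = 112 mm of the clamp's frame; each full pump moves it on 6 mm (in the last half of the stroke) and a pawl holds it there. A spring pulls it back with 4 to 6 N.
- stop_face (a point): Centre of the rubber face of the clamp's end stop (52 wide, post 74 mm high), 42 mm up, against which the tin is pressed; it gives 1 to 2 mm. It is set at x = 227 to 239 mm of the clamp's frame, differently each time but fixed in a run, so the number of pumps (4 to 7) and the depth at which the last goes stiff differ.
- tin: Square metal tea tin, 85 mm long, 60 x 60 mm, 0.25 kg, loose, lying between low guide rails on the clamp, lid toward the jaw. Origin at the centre of its underside (12 mm above the worktop); x along the tin away from the lid, parallel to the clamp's x. The jaw may slide it up to 17 mm to the end stop before the lid goes in. The robot must not touch it.
- lid_face (a point): Centre of the outer face of the tin's wooden plug lid (flange 56 x 56 x 10 mm). Fully home, with the flange on the tin's rim, it lies at x = -52.5 mm in the tin's frame; at first it stands 8 to 12 mm further out. It slides stiffly, at about 6 N, and stays where it is pushed.
- garlic: Bystander: garlic bulb, 56 mm, loose, behind the clamp; origin at its underside.
- spice_jar: Bystander: glass spice mill with a white cap, 49 x 49 x 105 mm, loose, behind the clamp beside the tin; origin at its underside.
- honey_jar: Bystander: glass jar with a black cap, 63 x 63 x 94 mm, loose, behind the clamp; origin at its underside.
- teaspoon: Bystander: steel teaspoon, 130 mm, loose, in front of the clamp; origin at its underside.
Things that resemble listed ones, but are neither listed nor needed, are in the scene too. What is shaped like the tin but pink is not meant.

How it is judged:
On the way, in this order (a step that is already met when the one before it is completed fails the run):
1. the jaw has been pumped forward and the lid is fully home in the tin (x of lid_face in the frame of tin above -0.054 m and x of jaw in the frame of clamp above 0.127 m), for 0.1 s.
2. the release has been held down and the jaw is fully back, the lid still home (x of lid_face in the frame of tin above -0.054 m and x of jaw in the frame of clamp below 0.117 m), for 0.2 s.
At the end, for the whole second after the job is handed in: Lid face within 1.5 mm of home (-52.5 mm along the tin's x); jaw within 5 mm of fully back (112 mm along the clamp's x); tin at rest, level, between the guide rails, its origin 172 to 204 mm along the clamp and within 6 mm of its centre line (all of step 2 and x of tin in the frame of clamp between 0.172 and 0.204 m and y of tin in the frame of clamp between -0.006 and 0.006 m and angle between tin's own z axis and vertical below 0.08 rad and linear speed of tin below 0.02 m/s); the robot touches nothing.
It fails at once if the jaw presses on the tin or its lid with more than 40 N (dented) (contact force between jaw and tin above 40 N).
It fails at once if the robot presses on the clamp with more than 25 N (contact force between any of the fingers, the arm and clamp above 25 N).
It fails at once if the robot pushes the jaw, the tin or its lid itself (more than 1 N) (contact force between any of the fingers, the arm and jaw above 1 N or contact force between any of the fingers, the arm and tin above 1 N).
It fails at once if a bystander is moved by more than 20 mm (distance of any of garlic, spice_jar, honey_jar, teaspoon from where it was at the start of the episode above 0.02 m).
It also fails if it takes over 54 s, if anything falls off the work surface, if the arm or the gripper's body presses on something with over 40 N, if the wrist force passes 120 N, or if a joint passes its speed limit or range.

## Working session

There is one attempt and no reset: what is moved stays moved. The work goes in short steps, Python scripts to look and compute and a tool call to move; the robot and the scene stay as the last step left them, time stands still between calls to the robot, and variables do not carry over. Pictures are saved under pics/ and viewed, at most 10 in all, crops included, and the job is handed in when it is done.

Besides the shell and the picture viewer there is one more tool, called after "Emit:" by a JSON object that holds its "fn" and its "kwargs", one argument or row to a line. apply_moves: Moves the arm, as the interface text tells. Its arguments: {"type":"object","properties":{"motion":{"type":"array","items":{"type":"object","properties":{"x":{"type":"number"},"y":{"type":"number"},"z":{"type":"number"},"yaw":{"type":"number"},"hand":{"type":"number"}}}},"newtons":{"type":"number"}},"required":["motion"]}

```bash
mkdir -p pics; python3 - <<'E'
from cell import *
import cv2,numpy as np
o=observe();print(o['position'],o['ee_rot'],o['force'],o['clock'])
for c in('scene','top'):
    im=get_image(c);cv2.imwrite(f'pics/{c}.png',im)
    m=camera_model(c);np.set_printoptions(precision=4,suppress=True);print(c,m['camera_matrix'],m['T'],[k for k in m])
    for q in('clamp','trigger_pad','release_pad','jaw','tin','stop_face'):
        print(q,[(round(d['p'],2),np.round(d['rect']).tolist()) for d in recognise(q,c)[:3]])
E
```

```text
[ 0.24758476 -0.57327848  0.22591717] [-3.07499144e+00 -6.35626165e-01  7.40588300e-04] [-0.40224494  0.40001661 -0.41045808] 0.0
scene [[469.2484   0.     320.4843]
 [  0.     469.2484 237.6197]
 [  0.       0.       1.    ]] [[-0.6003  0.4691 -0.6478 -0.088 ]
 [-0.7997 -0.3369  0.497   0.5333]
 [ 0.015   0.8164  0.5774  0.6313]
 [ 0.      0.      0.      1.    ]] ['camera_matrix', 'T']
clamp [(0.6, [193.0, 217.0, 410.0, 370.0]), (0.29, [238.0, 246.0, 264.0, 292.0])]
trigger_pad [(0.69, [346.0, 218.0, 410.0, 260.0])]
release_pad [(0.66, [302.0, 272.0, 339.0, 291.0])]
jaw [(0.7, [277.0, 260.0, 384.0, 314.0])]
tin [(0.73, [217.0, 283.0, 287.0, 348.0]), (0.6, [388.0, 213.0, 437.0, 257.0])]
stop_face [(0.72, [196.0, 309.0, 229.0, 357.0])]
top [[444.0306   0.     317.7753]
 [  0.     444.0306 240.1444]
 [  0.       0.       1.    ]] [[-0.023   0.9946 -0.1014  0.4045]
 [-0.9997 -0.0234 -0.0025  0.0832]
 [-0.0049  0.1013  0.9948  0.9321]
 [ 0.      0.      0.      1.    ]] ['camera_matrix', 'T']
clamp [(0.86, [187.0, 236.0, 404.0, 290.0])]
trigger_pad [(0.96, [334.0, 260.0, 406.0, 284.0])]
release_pad [(0.6, [276.0, 255.0, 320.0, 274.0])]
jaw [(0.8, [260.0, 252.0, 334.0, 277.0])]
tin [(0.8, [414.0, 216.0, 469.0, 274.0]), (0.64, [200.0, 247.0, 260.0, 278.0])]
stop_face [(0.75, [335.0, 262.0, 405.0, 284.0]), (0.63, [183.0, 242.0, 203.0, 271.0])]
```

View pics/scene.png

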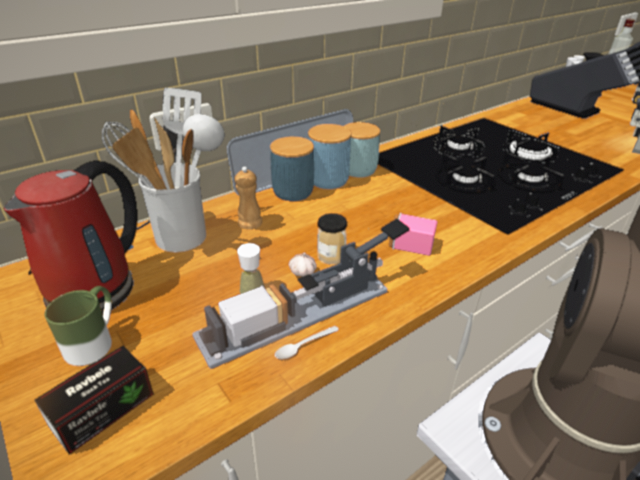

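View pics/top.png

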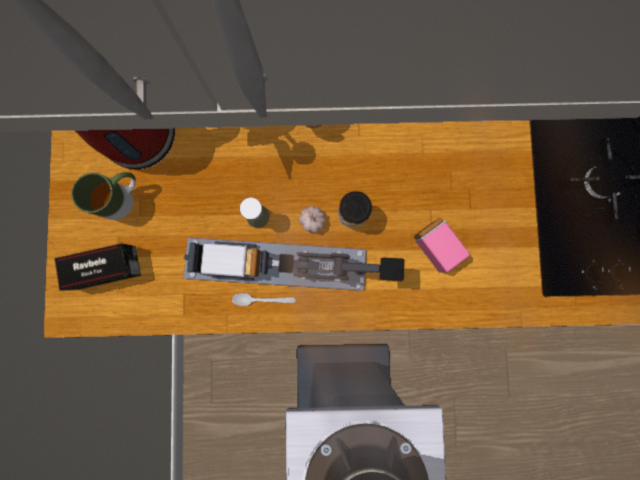

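The scene and top views show the clamp running to the left (world +y). The trigger pad is at about (392,269) in top and (396,229) in scene. The tab is at about (287,263) in top. Two things are shaped like the tin: white with a wooden lid at (224,260), lying in the clamp, and pink at (442,246). The white one is meant, since it is in the clamp and isn't pink. I'll confirm in a crop and measure.

```bash
cat > h.py <<'E'
from cell import *
import cv2,numpy as np
np.set_printoptions(precision=4,suppress=True)
def at(c,u,v,z):
    m=camera_model(c);d=np.linalg.solve(m['camera_matrix'],[u,v,1.]);T=m['T'];r=T[:3,:3]@(d*[1,-1,-1]);o=T[:3,3];return o+r*(z-o[2])/r[2]
def px(c,p):
    m=camera_model(c);T=m['T'];q=T[:3,:3].T@(np.array(p)-T[:3,3]);q=m['camera_matrix']@(q*[1,-1,-1]);return q[:2]/q[2]
E
python3 - <<'E'
from h import *
t=cv2.imread('pics/top.png');s=cv2.imread('pics/scene.png')
a=cv2.resize(t[225:300,180:415],None,fx=3.4,fy=3.4,interpolation=cv2.INTER_CUBIC)
b=cv2.resize(s[210:365,190:415],None,fx=2.2,fy=2.2,interpolation=cv2.INTER_CUBIC)
w=800;f=np.zeros((600,w,3),np.uint8);f[:a.shape[0],:a.shape[1]]=a[:,:w];f[a.shape[0]:a.shape[0]+b.shape[0],:b.shape[1]]=b[:600-a.shape[0]];cv2.imwrite('pics/crop.png',f)
print(a.shape,b.shape)
# dark pad blob
g=t.max(2)[255:285,376:410];print('pad rows/cols',[(np.where(g<45)[k].min(),np.where(g<45)[k].max()) for k in(0,1)])
P=at('top',392,269,.121);R=at('top',287,263,.070);print(P,R,R-P,np.linalg.norm((R-P)[:2]),px('scene',P),px('scene',R))
# plate corners
for q in('clamp',):
  for d in silhouettes(q,'top')[:1]: print(cv2.minAreaRect(np.argwhere(d['mask'])[:,::-1].astype(np.float32)))
for u,v in((187,239),(366,250),(365,289),(186,279)): print(at('top',u,v,.012))
E
```

```text
(255, 799, 3) (341, 495, 3)
pad rows/cols [(np.int64(4), np.int64(24)), (np.int64(4), np.int64(27))]
[ 0.4311 -0.0488  0.121 ] [0.4491 0.1461 0.07  ] [ 0.018   0.1949 -0.051 ] 0.19577873763284323 [395.077  225.8445] [308.979 278.743]
((293.61419677734375, 265.26409912109375), (220.10316467285156, 43.169837951660156), 3.7640342712402344)
[0.5071 0.3582 0.012 ]
[ 0.4753 -0.0142  0.012 ]
[ 0.3949 -0.0094  0.012 ]
[0.4239 0.3597 0.012 ]
```

View pics/crop.png

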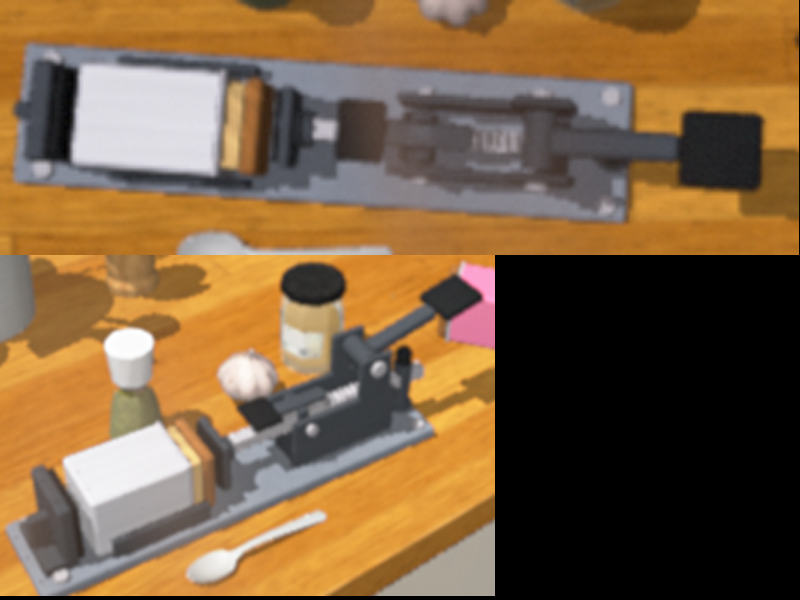

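The crop confirms it: white tin with its wooden lid in the clamp. The black trigger pad is at (721,150) in the crop and the tab at (362,130). In world coordinates the pad is about (0.431, -0.049) and the tab about (0.449, 0.147). They measure 196 mm apart against the 199 mm given, which is close enough.

Emit:
{"fn": "apply_moves", "kwargs": {
  "motion": [
    {"x": 2, "y": 5, "z": 0, "yaw": 6, "hand": -1},
    {"x": 4, "y": 11, "z": 0, "yaw": 12, "hand": -1},
    {"x": 6, "y": 17, "z": 0, "yaw": 18, "hand": -1},
    {"x": 8.5, "y": 23, "z": 0, "yaw": 25, "hand": -1},
    {"x": 10.5, "y": 29, "z": 0, "yaw": 32, "hand": -1},
    {"x": 12.5, "y": 35, "z": 0, "yaw": 39, "hand": -1},
    {"x": 14.5, "y": 41, "z": -0.5, "yaw": 46, "hand": -1},
    {"x": 16.5, "y": 47, "z": -1.5, "yaw": 53, "hand": -1},
    {"x": 18.3, "y": 52.5, "z": -3, "yaw": 61, "hand": -1},
    {"x": 18.3, "y": 52.5, "z": -5, "yaw": 61, "hand": -1}
  ],
  "newtons": 20
}}

```text
clock: 2.0
position: [0.4326, -0.0442, 0.1772]
ee_rot: [2.318, 2.119, 0.005]
force: [-1.1, -0.9, -1.0]
width: 0.008
gripper_force: 0.0
```

Emit:
{"fn": "apply_moves", "kwargs": {
  "motion": [
    {"x": 0, "y": -0.6, "z": -2},
    {"x": 0, "y": -0.6, "z": -4},
    {"x": 0, "y": -0.6, "z": -5},
    {"x": 0, "y": -0.6, "z": -5}
  ]
}}

```text
schema error: expected keys x, y, z, yaw, hand
```

```bash
python3 - <<'E'
from h import *
o=observe();print(o['position'],o['force'])
s=get_image('scene');t=get_image('top')
a=cv2.resize(s[170:330,270:430],None,fx=2.5,fy=2.5,interpolation=cv2.INTER_CUBIC);b=cv2.resize(t[190:350,260:420],None,fx=2.5,fy=2.5)
cv2.imwrite('pics/c2.png',np.hstack([a,b]))
E
```

```text
[ 0.4326 -0.0442  0.1772] [-1.1074 -0.8975 -0.9986]
```

View pics/c2.png

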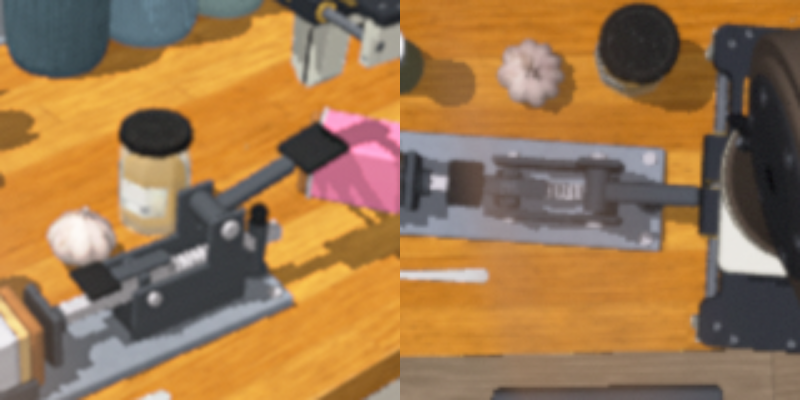

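The crop shows the hand still above the pad (the move was refused for missing keys) with nothing moved. I'll redo the approach with all keys.

Emit:
{"fn": "apply_moves", "kwargs": {
  "motion": [
    {"x": 0, "y": -0.6, "z": -2, "yaw": 0, "hand": -1},
    {"x": 0, "y": -0.6, "z": -4, "yaw": 0, "hand": -1},
    {"x": 0, "y": -0.6, "z": -4.8, "yaw": 0, "hand": -1},
    {"x": 0, "y": -0.6, "z": -4.8, "yaw": 0, "hand": -1}
  ]
}}

```text
clock: 2.6
position: [0.4308, -0.0553, 0.129]
ee_rot: [-2.329, -2.108, 0.001]
force: [-0.1, -0.5, -0.4]
width: 0.004
gripper_force: 0.0
```

```bash
python3 - <<'E'
from h import *
o=observe();print(o['position'],o['force'],o['width'],px('scene',o['position']))
s=get_image('scene');w=get_image('wrist')
a=cv2.resize(s[150:310,290:450],(400,400),interpolation=cv2.INTER_CUBIC)
cv2.imwrite('pics/c3.png',np.hstack([a,cv2.resize(w,(400,300))[0:300].copy() if 0 else cv2.copyMakeBorder(cv2.resize(w,(400,300)),0,100,0,0,0)]))
E
```

```text
[ 0.4308 -0.0553  0.129 ] [-0.132  -0.5174 -0.3773] 0.004284559673230566 [398.0296 221.4571]
```

View pics/c3.png

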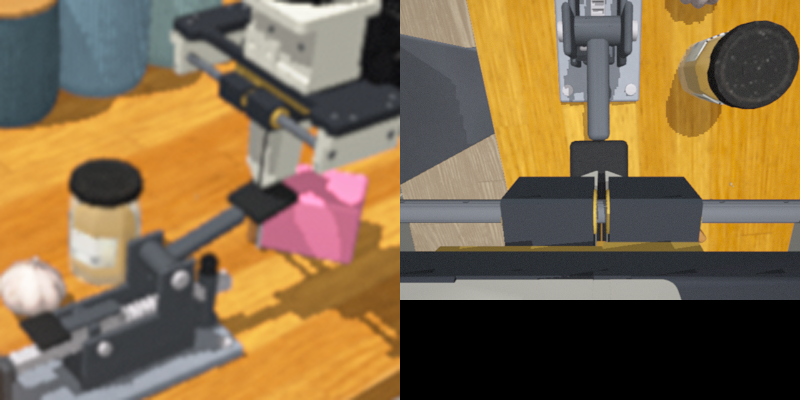

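The crop shows the shut fingers just above the middle of the trigger pad. First pump.

Emit:
{"fn": "apply_moves", "kwargs": {
  "motion": [
    {"x": 0, "y": 0, "z": -0.5, "yaw": 0, "hand": -1},
    {"x": 0, "y": 0, "z": -1, "yaw": 0, "hand": -1},
    {"x": 0, "y": 0, "z": -1.3, "yaw": 0, "hand": -1},
    {"x": 0, "y": 0, "z": -1.3, "yaw": 0, "hand": -1}
  ]
}}

```text
clock: 3.2
position: [0.4308, -0.0547, 0.1155]
ee_rot: [-2.328, -2.11, 0.0]
force: [-0.3, -0.2, 1.3]
width: 0.004
gripper_force: 0.6
```

Emit:
{"fn": "apply_moves", "kwargs": {
  "motion": [
    {"x": 0, "y": 0, "z": -0.6, "yaw": 0, "hand": -1},
    {"x": 0, "y": 0, "z": -1.2, "yaw": 0, "hand": -1},
    {"x": 0, "y": 0, "z": -1.7, "yaw": 0, "hand": -1},
    {"x": 0, "y": 0, "z": -1.7, "yaw": 0, "hand": -1}
  ]
}}

```text
clock: 3.7
position: [0.4308, -0.055, 0.0984]
ee_rot: [-2.328, -2.109, 0.001]
force: [-0.3, -2.2, 3.2]
width: 0.004
gripper_force: 1.8
```

Emit:
{"fn": "apply_moves", "kwargs": {
  "motion": [
    {"x": 0, "y": 0, "z": -0.6, "yaw": 0, "hand": -1},
    {"x": 0, "y": 0, "z": -1.1, "yaw": 0, "hand": -1},
    {"x": 0, "y": 0, "z": -1.1, "yaw": 0, "hand": -1}
  ]
}}

```text
clock: 4.08
position: [0.4309, -0.0549, 0.0876]
ee_rot: [-2.328, -2.109, 0.0]
force: [0.3, -3.4, 3.4]
width: 0.003
gripper_force: 2.1
```

Emit:
{"fn": "apply_moves", "kwargs": {
  "motion": [
    {"x": 0, "y": 0, "z": -0.2, "yaw": 0, "hand": -1},
    {"x": 0, "y": 0, "z": -0.3, "yaw": 0, "hand": -1},
    {"x": 0, "y": 0, "z": -0.3, "yaw": 0, "hand": -1}
  ]
}}

```text
clock: 4.45
position: [0.431, -0.0548, 0.085]
ee_rot: [2.328, 2.109, 0.0]
force: [-0.6, -2.6, 7.5]
width: 0.006
gripper_force: 3.8
```

Emit:
{"fn": "apply_moves", "kwargs": {
  "motion": [
    {"x": 0, "y": 0, "z": -0.1, "yaw": 0, "hand": -1},
    {"x": 0, "y": 0, "z": -0.2, "yaw": 0, "hand": -1},
    {"x": 0, "y": 0, "z": -0.2, "yaw": 0, "hand": -1}
  ]
}}

```text
clock: 4.82
position: [0.431, -0.0548, 0.0832]
ee_rot: [2.328, 2.109, 0.0]
force: [0.0, -3.7, 10.5]
width: 0.006
gripper_force: 5.4
```

Emit:
{"fn": "apply_moves", "kwargs": {
  "motion": [
    {"x": 0, "y": 0, "z": -0.1, "yaw": 0, "hand": -1},
    {"x": 0, "y": 0, "z": -0.1, "yaw": 0, "hand": -1}
  ]
}}

```text
clock: 5.08
position: [0.431, -0.0547, 0.0823]
ee_rot: [2.328, 2.109, 0.0]
force: [-1.5, -3.5, 14.0]
width: 0.003
gripper_force: 6.5
```

Emit:
{"fn": "apply_moves", "kwargs": {
  "motion": [
    {"x": 0, "y": 0, "z": 1, "yaw": 0, "hand": -1},
    {"x": 0, "y": 0, "z": 2, "yaw": 0, "hand": -1},
    {"x": 0, "y": 0, "z": 3, "yaw": 0, "hand": -1},
    {"x": 0, "y": 0, "z": 4, "yaw": 0, "hand": -1},
    {"x": 0, "y": 0, "z": 4.2, "yaw": 0, "hand": -1},
    {"x": 0, "y": 0, "z": 4.2, "yaw": 0, "hand": -1}
  ]
}}

```text
clock: 5.82
position: [0.4311, -0.0548, 0.1239]
ee_rot: [2.328, 2.109, 0.001]
force: [0.7, 0.3, 1.0]
width: 0.008
gripper_force: 0.5
```

Emit:
{"fn": "apply_moves", "kwargs": {
  "motion": [
    {"x": 0, "y": 0, "z": 0.5, "yaw": 0, "hand": -1},
    {"x": 0, "y": 0, "z": 0.5, "yaw": 0, "hand": -1},
    {"x": 0, "y": 0, "z": -0.5, "yaw": 0, "hand": -1},
    {"x": 0, "y": 0, "z": -1.3, "yaw": 0, "hand": -1},
    {"x": 0, "y": 0, "z": -2, "yaw": 0, "hand": -1},
    {"x": 0, "y": 0, "z": -2.7, "yaw": 0, "hand": -1},
    {"x": 0, "y": 0, "z": -3.4, "yaw": 0, "hand": -1},
    {"x": 0, "y": 0, "z": -3.8, "yaw": 0, "hand": -1},
    {"x": 0, "y": 0, "z": -3.8, "yaw": 0, "hand": -1}
  ]
}}

```text
clock: 6.95
position: [0.4307, -0.0553, 0.0854]
ee_rot: [2.329, 2.109, -0.001]
force: [-0.7, -3.0, 6.7]
width: 0.007
gripper_force: 3.4
```

Emit:
{"fn": "apply_moves", "kwargs": {
  "motion": [
    {"x": 0, "y": 0, "z": -0.2, "yaw": 0, "hand": -1},
    {"x": 0, "y": 0, "z": -0.3, "yaw": 0, "hand": -1},
    {"x": 0, "y": 0, "z": -0.3, "yaw": 0, "hand": -1}
  ]
}}

```text
clock: 7.32
position: [0.4307, -0.0552, 0.0829]
ee_rot: [2.328, 2.109, -0.001]
force: [-1.8, -2.7, 11.6]
width: 0.005
gripper_force: 6.0
```

Emit:
{"fn": "apply_moves", "kwargs": {
  "motion": [
    {"x": 0, "y": 0, "z": -0.05, "yaw": 0, "hand": -1},
    {"x": 0, "y": 0, "z": 1, "yaw": 0, "hand": -1},
    {"x": 0, "y": 0, "z": 2, "yaw": 0, "hand": -1},
    {"x": 0, "y": 0, "z": 3, "yaw": 0, "hand": -1},
    {"x": 0, "y": 0, "z": 4, "yaw": 0, "hand": -1},
    {"x": 0, "y": 0, "z": 4.6, "yaw": 0, "hand": -1},
    {"x": 0, "y": 0, "z": 4.6, "yaw": 0, "hand": -1}
  ]
}}

```text
clock: 8.2
position: [0.4311, -0.0549, 0.1291]
ee_rot: [2.328, 2.109, 0.001]
force: [0.6, -0.5, -0.1]
width: 0.002
gripper_force: 0.0
```

```bash
python3 - <<'E'
from h import *
o=observe();print(o['position'],o['force'],o['gripper_force'])
t=get_image('top');b=cv2.imread('pics/top.png')
z=lambda i:cv2.resize(i[230:290,180:330],(750,300),interpolation=cv2.INTER_CUBIC)
cv2.imwrite('pics/c4.png',np.vstack([z(b),z(t)]))
E
```

```text
[ 0.4311 -0.0549  0.1291] [ 0.6306 -0.5302 -0.1089] 0.0
```

View pics/c4.png

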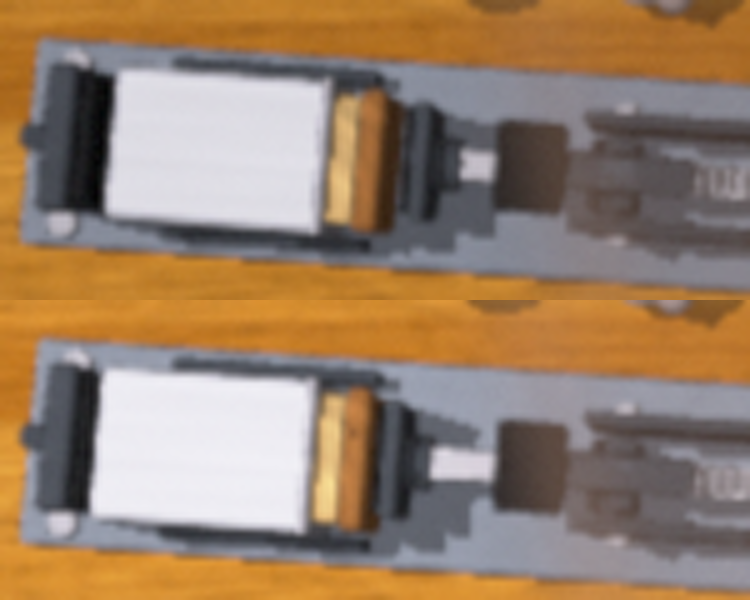

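The bottom half shows the jaw moved from x≈425 to 397 in the crop (about 12 mm, so two teeth), with the tin nearly at the stop. Pump 3.

Emit:
{"fn": "apply_moves", "kwargs": {
  "motion": [
    {"x": 0, "y": 0, "z": -0.9, "yaw": 0, "hand": -1},
    {"x": 0, "y": 0, "z": -1.7, "yaw": 0, "hand": -1},
    {"x": 0, "y": 0, "z": -2.4, "yaw": 0, "hand": -1},
    {"x": 0, "y": 0, "z": -3, "yaw": 0, "hand": -1},
    {"x": 0, "y": 0, "z": -3.6, "yaw": 0, "hand": -1},
    {"x": 0, "y": 0, "z": -4.1, "yaw": 0, "hand": -1},
    {"x": 0, "y": 0, "z": -4.1, "yaw": 0, "hand": -1}
  ]
}}

```text
clock: 9.12
position: [0.4306, -0.0554, 0.0873]
ee_rot: [2.329, 2.109, -0.002]
force: [-1.2, -3.8, 5.8]
width: 0.007
gripper_force: 2.9
```

Emit:
{"fn": "apply_moves", "kwargs": {
  "motion": [
    {"x": 0, "y": 0, "z": -0.2, "yaw": 0, "hand": -1},
    {"x": 0, "y": 0, "z": -0.3, "yaw": 0, "hand": -1},
    {"x": 0, "y": 0, "z": -0.3, "yaw": 0, "hand": -1}
  ]
}}

```text
clock: 9.5
position: [0.4307, -0.0554, 0.0847]
ee_rot: [2.328, 2.109, -0.001]
force: [-3.4, -2.7, 9.4]
width: 0.006
gripper_force: 5.2
```

Emit:
{"fn": "apply_moves", "kwargs": {
  "motion": [
    {"x": 0, "y": 0, "z": -0.1, "yaw": 0, "hand": -1},
    {"x": 0, "y": 0, "z": -0.2, "yaw": 0, "hand": -1},
    {"x": 0, "y": 0, "z": -0.2, "yaw": 0, "hand": -1}
  ]
}}

```text
clock: 9.88
position: [0.4308, -0.0553, 0.0829]
ee_rot: [2.328, 2.109, -0.001]
force: [-2.7, -3.0, 13.7]
width: 0.006
gripper_force: 6.7
```

Emit:
{"fn": "apply_moves", "kwargs": {
  "motion": [
    {"x": 0, "y": 0, "z": 1, "yaw": 0, "hand": -1},
    {"x": 0, "y": 0, "z": 2, "yaw": 0, "hand": -1},
    {"x": 0, "y": 0, "z": 3, "yaw": 0, "hand": -1},
    {"x": 0, "y": 0, "z": 4, "yaw": 0, "hand": -1},
    {"x": 0, "y": 0, "z": 4.6, "yaw": 0, "hand": -1},
    {"x": 0, "y": 0, "z": 4.6, "yaw": 0, "hand": -1}
  ]
}}

```text
clock: 10.62
position: [0.4311, -0.0549, 0.1292]
ee_rot: [2.328, 2.109, 0.001]
force: [0.3, -0.9, -0.4]
width: 0.005
gripper_force: 0.0
```

Emit:
{"fn": "apply_moves", "kwargs": {
  "motion": [
    {"x": 0, "y": 0, "z": -0.9, "yaw": 0, "hand": -1},
    {"x": 0, "y": 0, "z": -1.7, "yaw": 0, "hand": -1},
    {"x": 0, "y": 0, "z": -2.5, "yaw": 0, "hand": -1},
    {"x": 0, "y": 0, "z": -2.8, "yaw": 0, "hand": -1},
    {"x": 0, "y": 0, "z": -2.8, "yaw": 0, "hand": -1}
  ]
}}

```text
clock: 11.25
position: [0.4306, -0.0552, 0.1004]
ee_rot: [-2.328, -2.109, 0.001]
force: [-0.7, -3.8, 5.8]
width: 0.006
gripper_force: 2.4
```

Emit:
{"fn": "apply_moves", "kwargs": {
  "motion": [
    {"x": 0, "y": 0, "z": -0.2, "yaw": 0, "hand": -1},
    {"x": 0, "y": 0, "z": -0.4, "yaw": 0, "hand": -1},
    {"x": 0, "y": 0, "z": -0.4, "yaw": 0, "hand": -1}
  ]
}}

```text
clock: 11.62
position: [0.4306, -0.0555, 0.0967]
ee_rot: [2.328, 2.109, -0.002]
force: [-1.4, -4.9, 7.2]
width: 0.006
gripper_force: 3.3
```

Emit:
{"fn": "apply_moves", "kwargs": {
  "motion": [
    {"x": 0, "y": 0, "z": -0.1, "yaw": 0, "hand": -1},
    {"x": 0, "y": 0, "z": -0.2, "yaw": 0, "hand": -1},
    {"x": 0, "y": 0, "z": -0.3, "yaw": 0, "hand": -1},
    {"x": 0, "y": 0, "z": -0.3, "yaw": 0, "hand": -1}
  ]
}}

```text
clock: 12.12
position: [0.4306, -0.0556, 0.0938]
ee_rot: [2.328, 2.108, -0.002]
force: [-0.9, -3.8, 7.9]
width: 0.006
gripper_force: 3.4
```

Emit:
{"fn": "apply_moves", "kwargs": {
  "motion": [
    {"x": 0, "y": 0, "z": -0.1, "yaw": 0, "hand": -1},
    {"x": 0, "y": 0, "z": -0.2, "yaw": 0, "hand": -1},
    {"x": 0, "y": 0, "z": -0.3, "yaw": 0, "hand": -1},
    {"x": 0, "y": 0, "z": -0.3, "yaw": 0, "hand": -1}
  ]
}}

```text
clock: 12.62
position: [0.4306, -0.0556, 0.0907]
ee_rot: [2.329, 2.108, -0.002]
force: [-1.5, -4.3, 7.1]
width: 0.006
gripper_force: 3.2
```

Lid sliding normally; continue down to the buffer.

Emit:
{"fn": "apply_moves", "kwargs": {
  "motion": [
    {"x": 0, "y": 0, "z": -0.1, "yaw": 0, "hand": -1},
    {"x": 0, "y": 0, "z": -0.2, "yaw": 0, "hand": -1},
    {"x": 0, "y": 0, "z": -0.3, "yaw": 0, "hand": -1},
    {"x": 0, "y": 0, "z": -0.3, "yaw": 0, "hand": -1}
  ]
}}

```text
clock: 13.12
position: [0.4307, -0.0554, 0.0877]
ee_rot: [2.328, 2.109, -0.001]
force: [-0.8, -3.6, 6.8]
width: 0.005
gripper_force: 3.1
```

Emit:
{"fn": "apply_moves", "kwargs": {
  "motion": [
    {"x": 0, "y": 0, "z": -0.1, "yaw": 0, "hand": -1},
    {"x": 0, "y": 0, "z": -0.2, "yaw": 0, "hand": -1},
    {"x": 0, "y": 0, "z": -0.3, "yaw": 0, "hand": -1},
    {"x": 0, "y": 0, "z": -0.3, "yaw": 0, "hand": -1}
  ]
}}

```text
clock: 13.62
position: [0.4307, -0.0553, 0.0849]
ee_rot: [2.328, 2.109, -0.001]
force: [-2.6, -4.2, 9.9]
width: 0.006
gripper_force: 5.0
```

Emit:
{"fn": "apply_moves", "kwargs": {
  "motion": [
    {"x": 0, "y": 0, "z": -0.1, "yaw": 0, "hand": -1},
    {"x": 0, "y": 0, "z": -0.2, "yaw": 0, "hand": -1},
    {"x": 0, "y": 0, "z": -0.2, "yaw": 0, "hand": -1}
  ]
}}

```text
clock: 14.0
position: [0.4307, -0.0553, 0.0831]
ee_rot: [2.328, 2.109, -0.001]
force: [-2.9, -3.9, 13.1]
width: 0.006
gripper_force: 6.5
```

Emit:
{"fn": "apply_moves", "kwargs": {
  "motion": [
    {"x": 0, "y": 0, "z": 1, "yaw": 0, "hand": -1},
    {"x": 0, "y": 0, "z": 2, "yaw": 0, "hand": -1},
    {"x": 0, "y": 0, "z": 3, "yaw": 0, "hand": -1},
    {"x": 0, "y": 0, "z": 4, "yaw": 0, "hand": -1},
    {"x": 0, "y": 0, "z": 4.6, "yaw": 0, "hand": -1},
    {"x": 0, "y": 0, "z": 4.6, "yaw": 0, "hand": -1}
  ]
}}

```text
clock: 14.75
position: [0.4311, -0.0549, 0.1291]
ee_rot: [2.328, 2.109, 0.001]
force: [-0.6, 0.3, -0.0]
width: 0.004
gripper_force: 0.0
```

Emit:
{"fn": "apply_moves", "kwargs": {
  "motion": [
    {"x": 0, "y": 0, "z": -0.9, "yaw": 0, "hand": -1},
    {"x": 0, "y": 0, "z": -1.7, "yaw": 0, "hand": -1},
    {"x": 0, "y": 0, "z": -2.4, "yaw": 0, "hand": -1},
    {"x": 0, "y": 0, "z": -2.7, "yaw": 0, "hand": -1},
    {"x": 0, "y": 0, "z": -2.7, "yaw": 0, "hand": -1}
  ]
}}

```text
clock: 15.38
position: [0.4306, -0.055, 0.1015]
ee_rot: [-2.328, -2.109, 0.001]
force: [-0.6, -2.3, 4.5]
width: 0.01
gripper_force: 1.9
```

Emit:
{"fn": "apply_moves", "kwargs": {
  "motion": [
    {"x": 0, "y": 0, "z": -0.1, "yaw": 0, "hand": -1},
    {"x": 0, "y": 0, "z": -0.2, "yaw": 0, "hand": -1},
    {"x": 0, "y": 0, "z": -0.2, "yaw": 0, "hand": -1}
  ]
}}

```text
clock: 15.75
position: [0.4307, -0.055, 0.0999]
ee_rot: [2.328, 2.109, -0.001]
force: [-1.1, -2.7, 5.8]
width: 0.004
gripper_force: 3.0
```

Emit:
{"fn": "apply_moves", "kwargs": {
  "motion": [
    {"x": 0, "y": 0, "z": -0.1, "yaw": 0, "hand": -1},
    {"x": 0, "y": 0, "z": -0.2, "yaw": 0, "hand": -1},
    {"x": 0, "y": 0, "z": -0.2, "yaw": 0, "hand": -1}
  ]
}}

```text
clock: 16.12
position: [0.4307, -0.0552, 0.0979]
ee_rot: [2.328, 2.109, -0.001]
force: [-2.2, -3.3, 7.0]
width: 0.004
gripper_force: 3.4
```

Emit:
{"fn": "apply_moves", "kwargs": {
  "motion": [
    {"x": 0, "y": 0, "z": -0.1, "yaw": 0, "hand": -1},
    {"x": 0, "y": 0, "z": -0.2, "yaw": 0, "hand": -1},
    {"x": 0, "y": 0, "z": -0.2, "yaw": 0, "hand": -1}
  ]
}}

```text
clock: 16.5
position: [0.4307, -0.0553, 0.0959]
ee_rot: [2.328, 2.109, -0.001]
force: [-1.9, -4.2, 7.1]
width: 0.003
gripper_force: 3.5
```

Emit:
{"fn": "apply_moves", "kwargs": {
  "motion": [
    {"x": 0, "y": 0, "z": -0.1, "yaw": 0, "hand": -1},
    {"x": 0, "y": 0, "z": -0.2, "yaw": 0, "hand": -1},
    {"x": 0, "y": 0, "z": -0.2, "yaw": 0, "hand": -1}
  ]
}}

```text
clock: 16.88
position: [0.4307, -0.0554, 0.0939]
ee_rot: [2.328, 2.108, -0.001]
force: [-1.8, -4.7, 8.1]
width: 0.008
gripper_force: 3.6
```

Emit:
{"fn": "apply_moves", "kwargs": {
  "motion": [
    {"x": 0, "y": 0, "z": -0.1, "yaw": 0, "hand": -1},
    {"x": 0, "y": 0, "z": -0.2, "yaw": 0, "hand": -1},
    {"x": 0, "y": 0, "z": -0.2, "yaw": 0, "hand": -1}
  ]
}}

```text
clock: 17.25
position: [0.4307, -0.0554, 0.092]
ee_rot: [2.328, 2.108, -0.001]
force: [-3.6, -5.3, 8.9]
width: 0.005
gripper_force: 4.6
```

Emit:
{"fn": "apply_moves", "kwargs": {
  "motion": [
    {"x": 0, "y": 0, "z": -0.1, "yaw": 0, "hand": -1},
    {"x": 0, "y": 0, "z": -0.1, "yaw": 0, "hand": -1}
  ]
}}

```text
clock: 17.5
position: [0.4307, -0.0554, 0.0911]
ee_rot: [2.328, 2.108, -0.001]
force: [-2.8, -4.8, 10.1]
width: 0.009
gripper_force: 5.2
```

Emit:
{"fn": "apply_moves", "kwargs": {
  "motion": [
    {"x": 0, "y": 0, "z": -0.1, "yaw": 0, "hand": -1},
    {"x": 0, "y": 0, "z": -0.1, "yaw": 0, "hand": -1}
  ]
}}

```text
clock: 17.75
position: [0.4307, -0.0555, 0.0902]
ee_rot: [2.328, 2.108, -0.001]
force: [-3.1, -5.1, 11.0]
width: 0.003
gripper_force: 5.7
```

Emit:
{"fn": "apply_moves", "kwargs": {
  "motion": [
    {"x": 0, "y": 0, "z": -0.1, "yaw": 0, "hand": -1},
    {"x": 0, "y": 0, "z": -0.1, "yaw": 0, "hand": -1}
  ]
}}

```text
clock: 18.0
position: [0.4307, -0.0555, 0.0892]
ee_rot: [2.328, 2.108, -0.001]
force: [-3.7, -4.8, 12.3]
width: 0.005
gripper_force: 6.3
```

Emit:
{"fn": "apply_moves", "kwargs": {
  "motion": [
    {"x": 0, "y": 0, "z": 0, "yaw": 0, "hand": -1},
    {"x": 0, "y": 0, "z": 0, "yaw": 0, "hand": -1}
  ]
}}

```text
clock: 18.25
position: [0.4308, -0.0555, 0.0893]
ee_rot: [2.328, 2.108, -0.001]
force: [-3.2, -5.6, 12.0]
width: 0.004
gripper_force: 6.2
```

It holds 12 N with the hand still, about 6 mm higher than in the first pump, so the lid is home. I'll let the trigger up and check the lid before releasing.

Emit:
{"fn": "apply_moves", "kwargs": {
  "motion": [
    {"x": 0, "y": 0, "z": 1, "yaw": 0, "hand": -1},
    {"x": 0, "y": 0, "z": 2, "yaw": 0, "hand": -1},
    {"x": 0, "y": 0, "z": 3, "yaw": 0, "hand": -1},
    {"x": 0, "y": 0, "z": 4, "yaw": 0, "hand": -1},
    {"x": 0, "y": 0, "z": 6, "yaw": 0, "hand": -1},
    {"x": 0, "y": 0, "z": 6, "yaw": 0, "hand": -1}
  ]
}}

```text
clock: 19.0
position: [0.4317, -0.0547, 0.15]
ee_rot: [2.327, 2.108, 0.003]
force: [-0.2, -0.3, -0.5]
width: 0.004
gripper_force: 0.0
```

```bash
python3 - <<'E'
from h import *
o=observe();print(o['position'],o['force'],o['gripper_force'])
t=get_image('top');s=get_image('scene')
z=lambda i:cv2.resize(i[230:290,180:330],(750,300),interpolation=cv2.INTER_CUBIC)
cv2.imwrite('pics/c5.png',np.vstack([z(t),cv2.resize(s[262:362,190:440],(750,300),interpolation=cv2.INTER_CUBIC)]))
E
```

```text
[ 0.4317 -0.0547  0.15  ] [-0.2489 -0.2858 -0.5048] 0.0
```

View pics/c5.png

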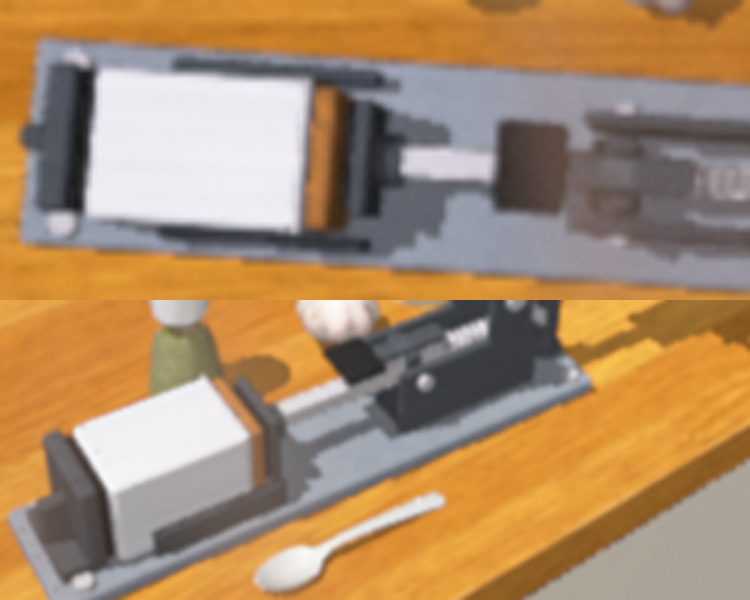

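The lid's light band is gone: the flange sits flush on the rim at crop (325,155). Now to the release tab.

Emit:
{"fn": "apply_moves", "kwargs": {
  "motion": [
    {"x": 0.5, "y": 5, "z": 0, "yaw": 0, "hand": -1},
    {"x": 1, "y": 10, "z": 0, "yaw": 0, "hand": -1},
    {"x": 1.4, "y": 15, "z": 0, "yaw": 0, "hand": -1},
    {"x": 1.8, "y": 20.2, "z": 0, "yaw": 0, "hand": -1},
    {"x": 1.8, "y": 20.2, "z": -3, "yaw": 0, "hand": -1},
    {"x": 1.8, "y": 20.2, "z": -6, "yaw": 0, "hand": -1},
    {"x": 1.8, "y": 20.2, "z": -7, "yaw": 0, "hand": -1},
    {"x": 1.8, "y": 20.2, "z": -7, "yaw": 0, "hand": -1}
  ]
}}

```text
clock: 20.1
position: [0.4483, 0.147, 0.0782]
ee_rot: [-2.327, -2.109, 0.002]
force: [0.3, 0.2, -0.2]
width: 0.006
gripper_force: 0.0
```

```bash
python3 - <<'E'
from h import *
o=observe();print(o['position'],o['force'],o['gripper_force'],px('scene',o['position']))
s=get_image('scene');w=get_image('wrist')
a=cv2.resize(s[200:360,230:390],(400,400),interpolation=cv2.INTER_CUBIC)
cv2.imwrite('pics/c6.png',np.hstack([a,cv2.copyMakeBorder(cv2.resize(w,(400,300)),0,100,0,0,0)]))
E
```

```text
[0.4483 0.147  0.0782] [ 0.3294  0.1502 -0.2157] 0.0 [308.8478 275.7177]
```

View pics/c6.png

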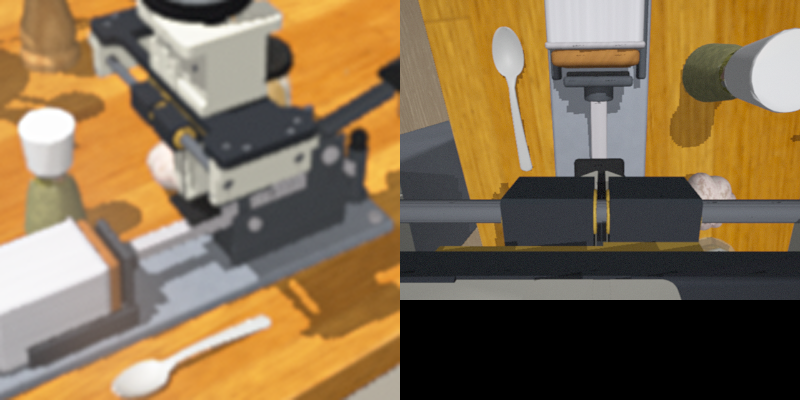

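The fingers are centred over the tab, clear of the garlic and the housing. Pressing.

Emit:
{"fn": "apply_moves", "kwargs": {
  "motion": [
    {"x": 0, "y": 0, "z": -0.7, "yaw": 0, "hand": -1},
    {"x": 0, "y": 0, "z": -1.2, "yaw": 0, "hand": -1},
    {"x": 0, "y": 0, "z": -1.4, "yaw": 0, "hand": -1},
    {"x": 0, "y": 0, "z": -1.4, "yaw": 0, "hand": -1}
  ]
}}

```text
clock: 20.7
position: [0.4497, 0.1489, 0.0653]
ee_rot: [-2.327, -2.11, -0.005]
force: [0.5, 4.2, 5.6]
width: 0.004
gripper_force: 2.9
```

Emit:
{"fn": "apply_moves", "kwargs": {
  "motion": [
    {"x": 0, "y": 0, "z": -0.1, "yaw": 0, "hand": -1},
    {"x": 0, "y": 0, "z": -0.2, "yaw": 0, "hand": -1},
    {"x": 0, "y": 0, "z": -0.2, "yaw": 0, "hand": -1}
  ]
}}

```text
clock: 21.08
position: [0.4498, 0.1496, 0.0635]
ee_rot: [-2.326, -2.111, -0.006]
force: [-0.2, 6.2, 4.9]
width: 0.002
gripper_force: 3.6
```

Emit:
{"fn": "apply_moves", "kwargs": {
  "motion": [
    {"x": 0.1, "y": 0.3, "z": 0, "yaw": 0, "hand": -1},
    {"x": 0.1, "y": 0.4, "z": -0.1, "yaw": 0, "hand": -1},
    {"x": 0.1, "y": 0.4, "z": -0.1, "yaw": 0, "hand": -1}
  ]
}}

```text
clock: 21.45
position: [0.4501, 0.1507, 0.0621]
ee_rot: [2.328, 2.108, -0.001]
force: [-2.1, -1.3, 12.4]
width: 0.001
gripper_force: 5.4
```

```bash
python3 - <<'E'
from h import *
o=observe();print(o['position'],o['force'],o['ft_torque'])
get_image('top')
for q in('jaw','release_pad'):
  print(q,[(round(d['p'],2),np.round(d['rect']).tolist()) for d in recognise(q,'top')[:3]])
get_image('scene')
for q in('jaw','release_pad'):
  print(q,[(round(d['p'],2),np.round(d['rect']).tolist()) for d in recognise(q,'scene')[:3]])
E
```

```text
[0.4501 0.1507 0.0621] [-2.1193 -1.2832 12.3615] [-0.4448  0.3073 -0.0144]
jaw []
release_pad []
jaw [(0.73, [277.0, 262.0, 383.0, 316.0]), (0.58, [335.0, 214.0, 346.0, 250.0]), (0.42, [261.0, 288.0, 281.0, 323.0])]
release_pad [(0.46, [297.0, 285.0, 314.0, 299.0])]
```

The tab is on its stop, so I'll ease off slightly and hold.

Emit:
{"fn": "apply_moves", "kwargs": {
  "motion": [
    {"x": 0, "y": 0, "z": 0.08, "yaw": 0, "hand": -1},
    {"x": 0, "y": 0, "z": 0.08, "yaw": 0, "hand": -1},
    {"x": 0, "y": 0, "z": 0.08, "yaw": 0, "hand": -1},
    {"x": 0, "y": 0, "z": 0.08, "yaw": 0, "hand": -1},
    {"x": 0, "y": 0, "z": 0.08, "yaw": 0, "hand": -1},
    {"x": 0, "y": 0, "z": 0.08, "yaw": 0, "hand": -1}
  ]
}}

```text
clock: 22.5
position: [0.4498, 0.1511, 0.0625]
ee_rot: [2.328, 2.109, -0.0]
force: [1.0, -0.8, 3.5]
width: 0.006
gripper_force: 1.5
```

```bash
python3 - <<'E'
from h import *
s=get_image('scene');w=get_image('wrist')
a=cv2.resize(s[220:380,190:350],(400,400),interpolation=cv2.INTER_CUBIC)
cv2.imwrite('pics/c7.png',np.hstack([a,cv2.copyMakeBorder(cv2.resize(w,(400,300)),0,100,0,0,0)]))
E
```

```text
(no output)
```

View pics/c7.png

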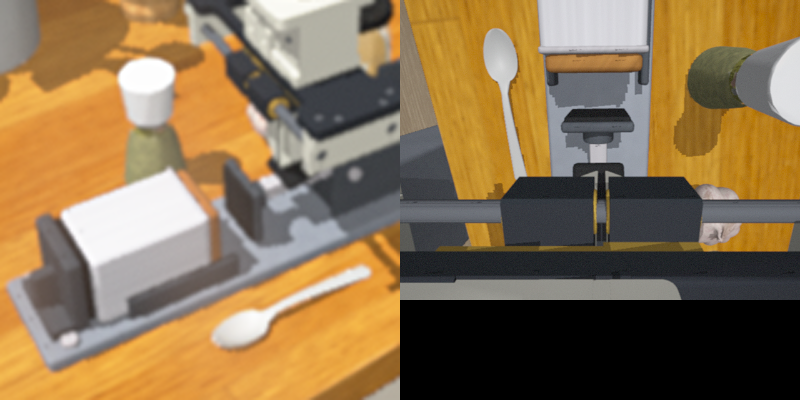

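The jaw has sprung back at (245,200), clear of the tin, and the lid is still flush at (200,215). Lift off and check.

Emit:
{"fn": "apply_moves", "kwargs": {
  "motion": [
    {"x": 0, "y": 0, "z": 1, "yaw": 0, "hand": -1},
    {"x": 0, "y": 0, "z": 3, "yaw": 0, "hand": -1},
    {"x": 0, "y": 0, "z": 7, "yaw": 0, "hand": -1},
    {"x": 0, "y": 0, "z": 12, "yaw": 0, "hand": -1},
    {"x": 0, "y": -5, "z": 14, "yaw": 0, "hand": -1},
    {"x": 0, "y": -10, "z": 14, "yaw": 0, "hand": -1},
    {"x": 0, "y": -16, "z": 14, "yaw": 0, "hand": -1},
    {"x": 0, "y": -20, "z": 14, "yaw": 0, "hand": -1},
    {"x": 0, "y": -20, "z": 14, "yaw": 0, "hand": -1}
  ]
}}

```text
clock: 23.72
position: [0.4493, -0.0517, 0.2027]
ee_rot: [2.334, 2.103, -0.001]
force: [0.1, 1.0, -1.1]
width: 0.003
gripper_force: 0.0
```

```bash
python3 - <<'E'
from h import *
t=get_image('top');b=cv2.imread('pics/top.png')
z=lambda i:cv2.resize(i[230:290,180:330],(750,300),interpolation=cv2.INTER_CUBIC)
cv2.imwrite('pics/c8.png',np.vstack([z(b),z(t)]))
E
```

```text
(no output)
```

View pics/c8.png

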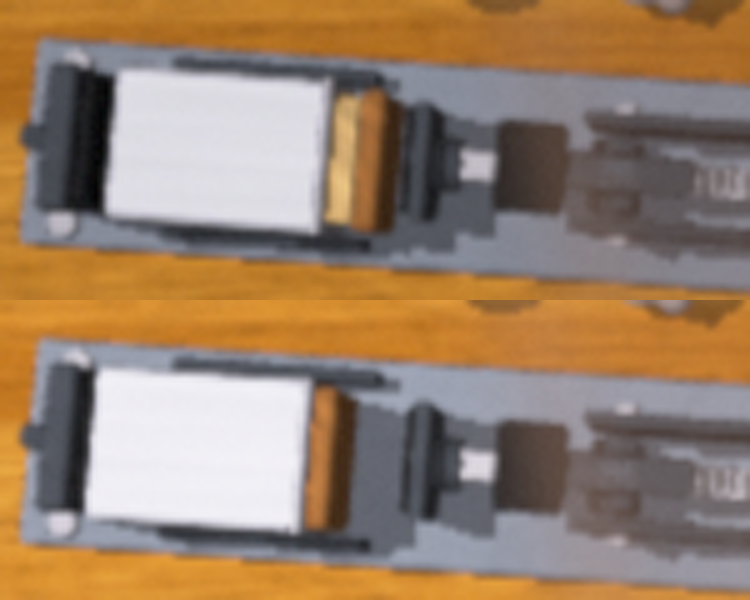

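The jaw is back where it started (x≈425 in both crops), the lid is flush and the tin is straight between the rails.

```bash
python3 -c "from cell import *;print(sign_off())"
```

```text
the job is handed in; nothing more can be done
None
```

The job is handed in: the lid went fully home on the fifth pump, the jaw sprang all the way back, and the tin is undisturbed in the clamp. One overshoot: the tab briefly took about 12 N against its stop, above the suggested 8 N but well under the 25 N limit.

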